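Gauge two bone sleeves and hold the light shutter half open

ROBOT

A 6-joint arm with a two-finger parallel gripper is mounted at the origin on the work surface. World frame = base frame: x ahead of the robot, y to its left, z up, the work surface at z = 0. Lengths are in mm, angles in rad, forces in N, time in s.
With the tool pointing down it reaches from about 325 to 750 mm from the base axis. Payload 7.6 kg.
Tool frame: the origin (TCP) lies on the centre line of the jaws, within the pads' length; the fingertips stand ahead of it and the grasp point (between the pads) lies 3 mm ahead of it (env.tip_reach is the z of the fingertips in the tool frame, in mm); z points along the fingers, y is the line along which they close (so a half turn about z gives the same grasp; the last joint's range is limited). The gripper opens to 85 mm and grips with 20 to 120 N. Pads are 22 mm wide; open, the fingers measure 114 mm over their backs; the gripper's body (76 mm by 85 mm) begins 54 mm behind the grasp point. The pads swing forward as they close: fully open they stand 13 mm farther back than shut.
Start: joints at [-1.338, 0.052, 1.401, -0, 1.689, -0.07], TCP at [156.576, -501.126, 253.323] pointing down, gripper open.
Joint ranges: [-2.9, 2.9], [-0.91, 2.17], [0.12, 2.37], [-1.06, 4.2], [0.26, 2.73], [-2.93, 2.93]. Speed limits (rad/s): [2.57, 2.57, 3.01, 3.14, 3.14, 3.14].

INTERFACE

Orientations are given as a unit quaternion [w, x, y, z].
In Python, from bench import env, viewer, finish_job gives the robot as it stands. The module is installed in compiled form; this text tells all that it offers.
- The arm moves only by the tool apply_moves, never from a script. Its arguments are lists of equal length, an entry for each row: "slide": the shift along the world's x, y, z in cm, a list of three; "roll": the turn about the world's z in degrees; "jaw": the finger opening in cm, from 0 to 8.54. In form: {"slide": [[dx, dy, dz], ...], "roll": [roll, ...], "jaw": [jaw, ...]}. A call has 1 to 5 rows; each row shifts and turns the commanded pose from where the row before left it; what a row does not reach is not made up. A row lasts 1/10 s, in which the tool goes at most 50 mm and 8.59 degrees, less where a joint would pass 70% of its speed; a pose out of reach is approached as far as the arm can. A call with a gripper value outside its range is refused whole. The fingers move at their own pace and stop on an object; the grip force is fixed at half the most. Time passes only in rows, so rows that do not move let the fingers close. It gives the time, the measured TCP pose, the force, the opening and the grip force at its end, in the units of the state.
- env.get_state(): the state, without advancing time (a new reading comes with each control period).
- viewer.get_image(name): name is "side" or "top" or "wrist"; returns a dict with "frame" (384x512x3 uint8, red, green, blue), "K" (3x3 intrinsics, pixels), "R" (3x3) and "t" (3): a world point X has camera coordinates R X + t; the wrist camera has in their place "mount" (4x4, takes a point from camera to tool coordinates, whose origin is the TCP and whose axes are the flange's). Camera axes: x right, y down, z forward; pixel columns grow to the right and rows downward; lengths in mm; the calibration is good to about 2 mm. A picture is of the moment at which its call begins: read the wrist's pose just before it. There is no depth.
- finish_job(): hands the job in; it is judged then, once.
The state is a dict: "clock": time; "joints": joint angles; "joint_velocities": joint speeds; "effort": joint torques, N m; "eef_pos": TCP position; "eef_rot": TCP orientation; "force": force on the tool from outside, world axes, zero at the start; "torque": the same for the moment, N m; "finger_gap": opening from 0.0 (shut) to 1.0 (fully open); "grasp_force": force on a finger pad.
Only numpy, scipy, OpenCV 4.12 (cv2) and the standard library are available. Lean on these libraries where they do the work, as an engineer would, in place of code of your own. Each camera call takes 0.05 s, during which the arm holds its last target. There are 200 camera calls.

TASK

Sort the two bone sleeves by the gauge pin on the light stage: the one whose bore fits over the pin goes fully down onto it, upright and let go, and the other goes into the blue tray. Then slide the red-tabbed sprung shutter to half of its travel (orange line at the green mark) and finish while still holding it there against its spring, because it shuts if let go. Leave the fossil, magnifying glass, pen, jar and brush where they are.

Things in the scene. Friction and masses are not known exactly. Their poses are not given: they have to be found in the camera images.
- stage: Fixed grey light stage, a block 150 (x) by 240 (y) by 50 mm high; origin at the centre of its underside, z up, turned about the vertical. On its flat top: the gauge pin near the +y end; the sprung shutter over a lit window (62 mm square, centre y = -10 mm), between two 6 mm high aluminium rails along y at x = +-42.5 mm; tick marks on the deck outside both rails at x = +-60 mm: white at y = -10 mm (shut), wide green at y = -40 mm (half), white at y = -70 mm (fully open).
- pin_seat (a point): Centre of the gauge pin's round seat (the face on which a fitted sleeve rests), 54 mm above the table, at stage x = 0, y = +90 mm; axes as the stage's. The steel pin rises vertically from here: 16 mm in diameter, 43 mm tall, its last 7 mm tapered to 8 mm. The seat is 44 mm in diameter.
- shutter (a joint): Travel, in m, of the sprung shutter (a dark steel plate 78 (x) by 70 (y) by 4 mm, upper face 55 mm above the table, an orange line across its middle, which lies at stage x = 0, y = -10 mm when shut): 0 shut, 0.060 fully open, half = 0.030. It grows as the shutter slides towards the stage's -y, away from the pin. The spring pulls it shut with about 3 N at 0, 7.5 N at half and 12 N at 0.060.
- shutter_tab (a point): Centre of the top of the shutter's upright red tab, 89 mm above the table. The tab stands on the middle of the plate: 34 mm wide (stage x), 10 mm thick (stage y, the sliding direction), 34 mm tall. It may be pinched from above across its 10 mm or pushed on its +y face.
- sleeve_wide: Loose bone sleeve that FITS the pin: ivory-coloured tube, 34 mm outside, bore 19 mm, 36 mm tall, about 45 g. Starts standing on the pad. Origin at the centre of its underside, z along its bore.
- wide_mid (a point): Centre of the fitting sleeve, on its bore axis at half height (18 mm from either end).
- sleeve_narrow: Loose bone sleeve that does NOT fit: slightly darker tube, 34 mm outside, bore only 12 mm, 36 mm tall, about 50 g. Starts standing on the pad. Origin at the centre of its underside, z along its bore.
- narrow_mid (a point): Centre of the narrow sleeve, on its bore axis at half height.
- pad: Fixed blue cloth pad, 150 by 85 mm, 6 mm thick, on which the two sleeves stand about 80 mm apart in a row along its 150 mm side (its x), either one first; origin at the centre of its underside.
- tray: Fixed open blue tray for misfits, 150 by 150 mm, 25 mm high, walls and floor 4 mm; origin at the centre of its underside. The sleeve may stand or lie anywhere in it.
- fossil: Bystander: brown fossil long bone, 150 mm long (along its y), 33 mm high, lying on the table at the far right.
- magnifier: Bystander: black magnifying glass, 84 mm across, with a handle, lying on the fixed blue clipboard (4 mm thick) at the far left.
- pen: Bystander: white and green pen, 120 mm long, lying on the same clipboard.
- jar: Bystander: glass jar with a metal lid, 70 mm across, 97 mm tall, with a 70 mm straw on top; origin at the centre of its underside.
- brush: Bystander: small brush lying beyond the light stage.
There are look-alikes about, which are no part of the job. Leave any purple or turquoise look-alike of the sleeve_narrow alone.

How it is judged:
By the outcome, as a careful person would: the job done as asked, in the order asked, and still so for the second after the job is handed in, while the arm keeps its last pose, push and grip.
It also fails if it takes over 64 s, if anything falls off the work surface, if the arm or the gripper's body presses on something with over 40 N, if the wrist force passes 120 N, or if a joint passes its speed limit or range.

## Working session

There is one attempt and no reset: what is moved stays moved. The work goes in short steps, Python scripts to look and compute and a tool call to move; the robot and the scene stay as the last step left them, time stands still between calls to the robot, and variables do not carry over. Pictures are saved under pics/ and viewed, at most 10 in all, crops included, and the job is handed in when it is done.

Besides the shell and the picture viewer there is one more tool, called by a JSON object that holds its "name" and its "arguments". apply_moves: Moves the arm, as the interface text tells. Its arguments: {"type":"object","properties":{"slide":{"type":"array","items":{"type":"array","items":{"type":"number"}}},"roll":{"type":"array","items":{"type":"number"}},"jaw":{"type":"array","items":{"type":"number"}}},"required":["slide","roll","jaw"]}

```bash
mkdir -p pics; cat > h.py <<'E'
import numpy as np, cv2
from bench import env, viewer
def ray(im,uv,state=None):
    d=np.linalg.inv(im['K'])@np.array([uv[0],uv[1],1.])
    if 'R' in im:
        R=np.array(im['R']);t=np.array(im['t']); return -R.T@t, R.T@d
    M=np.array(im['mount']);w,x,y,z=state['eef_rot']
    from scipy.spatial.transform import Rotation as Ro
    Rt=Ro.from_quat([x,y,z,w]).as_matrix()
    return Rt@M[:3,3]+np.array(state['eef_pos']), Rt@M[:3,:3]@d
def onz(im,uv,z,state=None):
    o,d=ray(im,uv,state); return o+d*(z-o[2])/d[2]
def tri(*rays):
    A=np.zeros((3,3));b=np.zeros(3)
    for o,d in rays:
        d=d/np.linalg.norm(d);P=np.eye(3)-np.outer(d,d);A+=P;b+=P@o
    p=np.linalg.solve(A,b)
    return p,[np.linalg.norm(np.cross(p-o,d/np.linalg.norm(d))) for o,d in rays]
def proj(im,X):
    c=np.array(im['R'])@X+np.array(im['t']);c=im['K']@c;return c[:2]/c[2]
E
python3 - <<'E'
from h import *
import pickle
s=env.get_state();print(s,env.tip_reach)
d={}
for n in ["side","top","wrist"]:
    s=env.get_state();im=viewer.get_image(n);d[n]=(im,s)
    if n!="wrist":print(n,-np.array(im['R']).T@im['t'])
    else: print(np.array(im['mount']).round(3))
pickle.dump(d,open('d0.pkl','wb'))
for n in ["side","top"]:
    cv2.imwrite(f'pics/{n}0.png',cv2.resize(d[n][0]['frame'][:,:,::-1],(800,600),interpolation=cv2.INTER_CUBIC))
E
```

```text
{'clock': 0.0, 'joints': array([-1.33833596e+00,  5.28153591e-02,  1.40176289e+00,  6.91853414e-06,
        1.68860092e+00, -7.03114521e-02]), 'joint_velocities': array([-0.00071119, -0.00199951, -0.00104897,  0.00033961, -0.00101434,
       -0.0002352 ]), 'effort': array([ 7.21035758e-04, -3.81672513e+01, -3.60182869e+01, -8.19478782e-05,
        6.26264984e-03, -7.79834352e-06]), 'eef_pos': array([ 156.49124963, -500.84235339,  252.46434059]), 'eef_rot': array([-7.90932263e-04,  9.88562649e-01,  1.50808687e-01, -6.08183370e-05]), 'force': array([ 0.02738057, -0.01822346, -0.4465185 ]), 'torque': array([-0.00295708,  0.00797513, -0.04682084]), 'grasp_force': 0.0, 'finger_gap': 0.9991195230498262} 22.0
side [203.41054955 775.72980575 865.7362691 ]
top [ 474.77372126   -8.93843332 1000.38815736]
[[-0.00000e+00 -9.66000e-01 -2.60000e-01  6.50940e+01]
 [ 1.00000e+00 -0.00000e+00  1.00000e-03 -5.61000e-01]
 [-1.00000e-03 -2.60000e-01  9.66000e-01 -1.20927e+02]
 [ 0.00000e+00  0.00000e+00  0.00000e+00  1.00000e+00]]
```

View pics/top0.png

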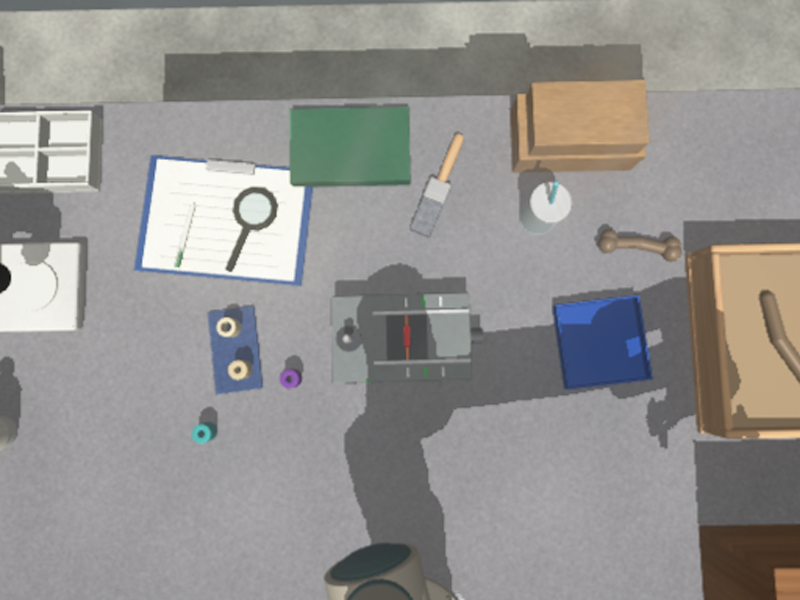

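View pics/side0.png

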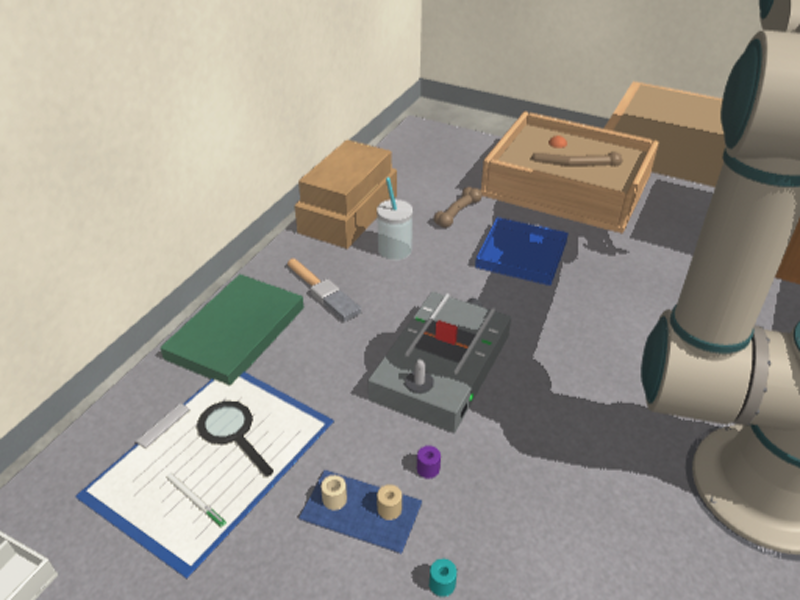

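Top view: two sleeves on the pad at (227,326), lighter, and (238,370), darker. The purple and turquoise look-alikes are at (290,379) and (203,434). The stage is at centre with its pin at (347,338) and red tab at (407,335), and the tray is at (603,342). The side view shows the same layout. Next is an enlarged crop to confirm which sleeve is which.

```bash
python3 - <<'E'
from h import *
import pickle
d=pickle.load(open('d0.pkl','rb'))
T=d['top'][0]['frame'];S=d['side'][0]['frame']
a=cv2.resize(T[190:290,120:200],(400,500),interpolation=cv2.INTER_CUBIC)
b=cv2.resize(S[280:380,185:300],(400,348),interpolation=cv2.INTER_CUBIC)
b=np.vstack([b,np.zeros((152,400,3),np.uint8)])
cv2.imwrite('pics/crop1.png',np.hstack([a,b])[:,:,::-1])
for n,F in(('top',T),('side',S)):
    hsv=cv2.cvtColor(F,cv2.COLOR_RGB2HSV)
    for nm,lo,hi in(('ivory',(10,35,110),(30,160,255)),('red',(0,170,60),(4,255,255)),('orange',(5,150,80),(14,255,255)),('green',(50,150,60),(70,255,255)),('blue',(105,100,30),(125,255,255)),('purple',(130,90,30),(155,255,255)),('turq',(80,120,40),(95,255,255))):
        m=cv2.inRange(hsv,lo,hi)
        k,l,st,c=cv2.connectedComponentsWithStats(m)
        print(n,nm,[(st[i].tolist(),c[i].round(1).tolist()) for i in range(1,k) if st[i,4]>=(6 if nm in('green','red','orange') else 40)][:9])
E
```

```text
top ivory [([328, 40, 88, 71, 4876], [373.8, 78.6]), ([280, 85, 17, 32, 229], [288.2, 100.5]), ([384, 148, 52, 19, 462], [409.9, 156.6]), ([454, 155, 58, 126, 6379], [485.0, 215.3]), ([439, 161, 16, 117, 309], [444.8, 217.9]), ([139, 203, 15, 12, 127], [145.7, 208.9]), ([146, 230, 15, 13, 131], [152.5, 236.4]), ([495, 364, 17, 20, 314], [503.6, 373.3])]
top red []
top orange []
top green []
top blue [([87, 100, 42, 76, 285], [95.3, 141.6]), ([184, 120, 15, 62, 222], [193.5, 151.1]), ([354, 189, 63, 60, 3043], [385.2, 218.6])]
top purple [([180, 237, 12, 11, 103], [185.3, 242.0])]
top turq [([124, 272, 11, 11, 79], [128.9, 277.1])]
side ivory [([0, 0, 22, 38, 294], [11.2, 14.0]), ([20, 0, 17, 28, 143], [26.6, 9.5]), ([41, 0, 19, 8, 67], [48.7, 2.6]), ([0, 0, 270, 277, 27152], [115.2, 102.0]), ([115, 0, 18, 15, 113], [122.7, 5.1]), ([358, 1, 14, 13, 40], [364.5, 7.2]), ([480, 0, 32, 88, 1794], [499.5, 51.3]), ([263, 2, 9, 19, 49], [267.1, 10.6]), ([359, 6, 16, 20, 70], [367.6, 15.5])]
side red [([279, 206, 13, 14, 140], [285.0, 212.4])]
side orange [([357, 87, 5, 7, 19], [358.8, 90.2]), ([291, 219, 8, 4, 10], [294.9, 220.5])]
side green []
side blue [([304, 139, 59, 44, 1730], [333.8, 160.2]), ([49, 238, 164, 132, 1255], [126.5, 317.8]), ([192, 305, 78, 49, 1671], [232.5, 330.3])]
side purple [([267, 285, 15, 21, 270], [273.9, 295.1])]
side turq [([275, 358, 17, 23, 341], [282.9, 369.1])]
```

View pics/crop1.png

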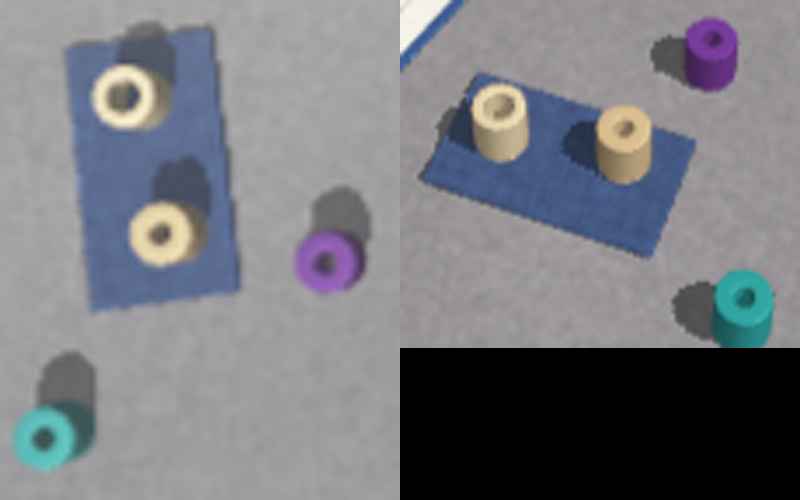

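The upper sleeve in the top crop (123,97) is lighter and has the larger bore, so it is sleeve_wide (fits). The one at (161,234) is darker with a small bore, so it is sleeve_narrow. Purple (330,262) and turquoise (43,438) are look-alikes.

```bash
python3 - <<'E'
from h import *
import pickle
d=pickle.load(open('d0.pkl','rb'))
T=d['top'][0];S=d['side'][0]
f=lambda x,y,s,ox,oy:((x+.5)/s-.5+ox,(y+.5)/s-.5+oy)
for n,a,b in(('wide',f(123,97,5,120,190),f(100,106,3.478,185,280)),('narrow',f(161,234,5,120,190),f(225,126,3.478,185,280)),
 ('pintop',f(347,338,1.5625,0,0),f(419,362,1.5625,0,0)),('tabtop',f(407,334,1.5625,0,0),f(446,322,1.5625,0,0)),
 ('purple',f(330,262,5,120,190),f(312,38,3.478,185,280))):
    p,e=tri(ray(T,a),ray(S,b));print(n,p.round(1),np.round(e,1))
# known-height on top view
for n,uv,z in(('tray c',(602,342),25),('tray a',(556,305),25),('tray b',(640,297),25),('tray c',(651,379),25),('tray d',(566,388),25),('st a',(332,296),50),('st b',(332,382),50),('st c',(470,293),50),('st d',(470,379),50),('pad a',(208,312),6),('pad b',(253,306),6),('pad c',(217,393),6),('pad d',(262,387),6)):
    print(n,onz(T,f(*uv,1.5625,0,0),z).round(1))
E
```

```text
wide [539.6 305.8  40.7] [1.3 1.3]
narrow [465.  284.   41.2] [1.2 1.2]
pintop [515.4  89.   92.4] [2.8 2.8]
tabtop [518.1 -10.6  92. ] [0.7 0.7]
purple [448.4 194.5  32. ] [1.6 1.6]
tray c [ 500.  -354.1   25. ]
tray a [ 567.  -276.3   25. ]
tray b [ 578.4 -425.8   25. ]
tray c [ 433.8 -436.    25. ]
tray d [ 421.  -286.8   25. ]
st a [587.9 118.   50. ]
st b [439.9 118.8  50. ]
st c [ 588.4 -121.5   50. ]
st d [ 440.6 -116.9   50. ]
pad a [568.3 349.    6. ]
pad b [577.6 267.4   6. ]
pad c [422.7 330.3   6. ]
pad d [431.8 249.9   6. ]
```

{"name": "apply_moves", "arguments": {"slide": [[2.4, 4.3, 0], [2.4, 4.3, 0], [2.4, 4.3, 0], [2.4, 4.3, 0], [2.4, 4.3, 0]], "roll": [-3.5, -3.5, -3.5, -3.5, -3.4], "jaw": [6, 6, 6, 6, 6]}}

```text
clock: 0.65
eef_pos: [277.0, -284.3, 253.1]
eef_rot: [0.0, 1.0, -0.002, 0.0]
force: [1.6, -0.1, 0.7]
finger_gap: 0.702
grasp_force: 0.0
```

{"name": "apply_moves", "arguments": {"slide": [[2.4, 4.3, 0], [2.4, 4.3, 0], [2.4, 4.3, 0], [2.4, 4.3, 0], [2.4, 4.3, 0]], "roll": [0, 0, 0, 0, 0], "jaw": [6, 6, 6, 6, 6]}}

```text
clock: 1.15
eef_pos: [397.0, -69.1, 253.4]
eef_rot: [0.0, 1.0, -0.0, 0.0]
force: [1.2, -0.6, -0.2]
finger_gap: 0.705
grasp_force: 0.0
```

{"name": "apply_moves", "arguments": {"slide": [[2.4, 4.4, 0], [0.5, 4.0, 0], [0, 0, 0]], "roll": [0, 0, 0], "jaw": [6, 6, 6]}}

```text
clock: 1.45
eef_pos: [425.7, 16.7, 252.8]
eef_rot: [-0.001, 1.0, 0.003, -0.001]
force: [0.5, -0.5, -0.3]
finger_gap: 0.703
grasp_force: 0.0
```

```bash
cat >> h.py <<'E'
def snap(n):
    import pickle
    s=env.get_state();im=viewer.get_image('wrist');pickle.dump((im,s),open(n+'.pkl','wb'))
    cv2.imwrite(f'pics/{n}.png',cv2.resize(im['frame'][:,:,::-1],(800,600),interpolation=cv2.INTER_CUBIC));return im,s
def load(n):
    import pickle
    return pickle.load(open(n+'.pkl','rb'))
E
python3 -c "
from h import *
im,s=snap('w1')
print(s['eef_pos'],s['eef_rot'],im['K'])"
```

```text
[425.68402287  16.67466924 252.83249006] [-5.72722085e-04  9.99996133e-01  2.66587870e-03 -5.46607588e-04] [[279.38107516   0.         252.7456338 ]
 [  0.         279.38107516 194.24416663]
 [  0.           0.           1.        ]]
```

View pics/w1.png

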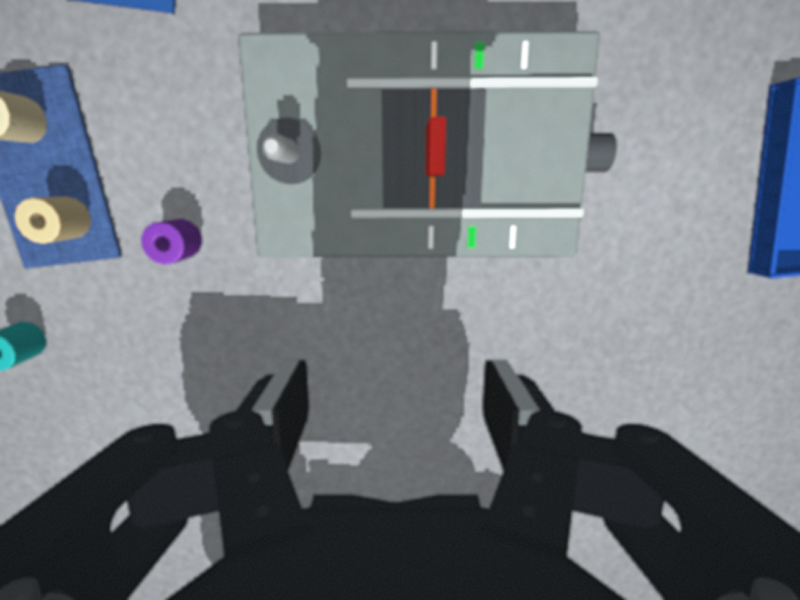

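{"name": "apply_moves", "arguments": {"slide": [[0.4, 4.9, 0], [0.4, 4.9, 0], [0.4, 4.9, 0], [0.4, 4.9, 0], [0.4, 4.9, 0]], "roll": [3.3, 3.3, 3.3, 3.3, 3.2], "jaw": [6, 6, 6, 6, 6]}}

```text
clock: 2.0
eef_pos: [445.9, 258.4, 253.4]
eef_rot: [0.0, 0.99, 0.142, 0.0]
force: [0.6, -1.3, 1.0]
finger_gap: 0.701
grasp_force: 0.0
```

{"name": "apply_moves", "arguments": {"slide": [[0, 2.0, -2.0], [0, 0, 0], [0, 0, 0]], "roll": [0, 0, 0], "jaw": [6, 6, 6]}}

```text
clock: 2.3
eef_pos: [445.7, 276.5, 232.9]
eef_rot: [0.001, 0.99, 0.142, -0.001]
force: [0.8, -0.7, -0.4]
finger_gap: 0.707
grasp_force: 0.0
```

```bash
python3 -c "
from h import *
im,s=snap('w2')
print(s['eef_pos'],s['eef_rot'])
hsv=cv2.cvtColor(im['frame'],cv2.COLOR_RGB2HSV)
m=cv2.inRange(hsv,(10,35,110),(30,160,255))
k,l,st,c=cv2.connectedComponentsWithStats(m)
print([(st[i].tolist(),c[i].round(1).tolist()) for i in range(1,k) if st[i,4]>80])"
```

```text
[445.71480123 276.52709649 232.90537637] [ 5.93160315e-04  9.89903075e-01  1.41743118e-01 -6.61570982e-04]
[([235, 69, 32, 35, 468], [250.1, 84.6]), ([235, 144, 30, 31, 674], [249.4, 159.1])]
```

View pics/w2.png

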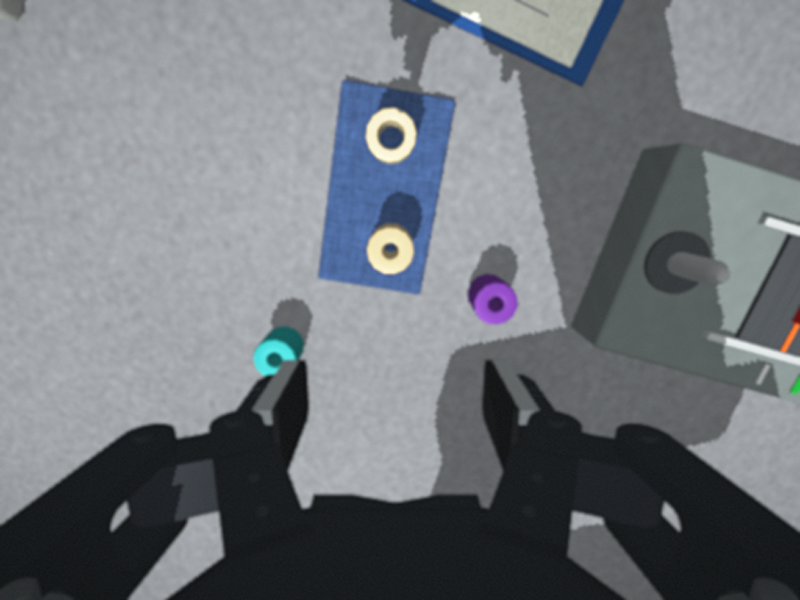

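w1: the pin tip is at (270,147), its seat at (288,150), the red tab at (436,146), and the green marks at (479,56) and (472,237). w2: the wide sleeve's top is at (390,134) and the narrow one's at (390,249), with purple at (495,302) and turquoise at (274,358).

```bash
python3 - <<'E'
from h import *
import pickle
d=pickle.load(open('d0.pkl','rb'))
T=d['top'][0];S=d['side'][0];w1,s1=load('w1');w2,s2=load('w2')
f=lambda x,y,s=1.5625,ox=0,oy=0:((x+.5)/s-.5+ox,(y+.5)/s-.5+oy)
def sh(n,*r):
    p,e=tri(*r);print(n,p.round(1),np.round(e,1))
a=(f(123,97,5,120,190),f(100,106,3.478,185,280));b=(f(161,234,5,120,190),f(225,126,3.478,185,280))
sh('wide',ray(T,a[0]),ray(S,a[1]),ray(w2,f(390,134),s2));print(onz(w2,f(390,134),42,s2))
sh('narrow',ray(T,b[0]),ray(S,b[1]),ray(w2,f(390,249),s2),ray(w1,f(40,221),s1));print(onz(w2,f(390,249),42,s2))
sh('pintop',ray(w1,f(271,146),s1),ray(T,f(347,338)),ray(S,f(419,362)),ray(w2,f(718,271),s2));print(onz(w1,f(271,146),97,s1))
sh('seat',ray(w1,f(288,150),s1),ray(w2,f(677,263),s2),ray(T,f(347,339)));print(onz(w1,f(288,150),54,s1),onz(w2,f(677,263),54,s2))
sh('tab',ray(w1,f(437,146),s1),ray(T,f(407,334)),ray(S,f(446,322)));print(onz(w1,f(437,146),89,s1))
for n,uv,z in(('g+',(479,56),50),('g-',(472,237),50),('w+',(434,54),50),('w-',(431,237),50),('o+',(433,524),50),('O+',(434,95),55),('O-',(432,203),55),('railA',(348,83),56),('railB',(596,83),56),('railC',(352,213),56),('railD',(582,213),56)):
    print(n,onz(w1,f(*uv),z,s1).round(1))
E
```

```text
wide [539.4 306.5  41.1] [1.6 1.2 1.1]
[539.25513656 307.61520658  42.        ]
narrow [464.7 284.7  40.9] [1.3 1.5 1.5 1. ]
[465.159763   286.21236264  42.        ]
pintop [514.8  91.   93.1] [2.1 3.7 2.9 1.5]
[513.3348064  91.7649777  97.       ]
seat [513.4  92.1  53.4] [0.9 0.1 0.8]
[514.28415526  91.76194064  54.        ] [513.32557576  92.49995001  54.        ]
tab [516.6  -9.2  93.3] [2.7 1.8 1.6]
[514.51263154  -8.24966839  89.        ]
g+ [574.4 -38.   50. ]
g- [454.6 -39.5  50. ]
w+ [575.5  -8.   50. ]
w- [454.4  -9.2  50. ]
o+ [200.5 -17.8  50. ]
O+ [549.6  -8.3  55. ]
O- [479.   -8.9  55. ]
railA [556.4  49.   56. ]
railB [ 557.2 -115.4   56. ]
railC [471.8  48.1  56. ]
railD [ 472.7 -116.    56. ]
```

{"name": "apply_moves", "arguments": {"slide": [[2.3, 0.75, -3.6], [2.3, 0.75, -3.6], [2.3, 0.75, -3.6], [2.4, 0.75, -3.6], [0, 0, 0]], "roll": [0, 0, 0, 0, 0], "jaw": [6, 6, 6, 6, 6]}}

```text
clock: 2.85
eef_pos: [538.1, 304.5, 81.8]
eef_rot: [0.002, 0.99, 0.141, -0.006]
force: [-0.7, -0.6, -0.6]
finger_gap: 0.702
grasp_force: 0.0
```

{"name": "apply_moves", "arguments": {"slide": [[0, 0, 0], [0, 0, 0]], "roll": [0, 0], "jaw": [6, 6]}}

```text
clock: 3.05
eef_pos: [539.6, 307.4, 92.8]
eef_rot: [-0.001, 0.99, 0.142, 0.002]
force: [-0.2, 0.3, 0.6]
finger_gap: 0.702
grasp_force: 0.0
```

{"name": "apply_moves", "arguments": {"slide": [[0, 0, 0], [0, 0, 0], [0, 0, 0]], "roll": [0, 0, 0], "jaw": [6, 6, 6]}}

```text
clock: 3.35
eef_pos: [538.7, 307.9, 90.8]
eef_rot: [-0.0, 0.99, 0.142, 0.001]
force: [0.2, -0.6, -0.0]
finger_gap: 0.704
grasp_force: 0.0
```

{"name": "apply_moves", "arguments": {"slide": [[0, 0, -2.0], [0, 0, -1.8], [0, 0, -1.2], [0, 0, -0.5], [0, 0, 0]], "roll": [0, 0, 0, 0, 0], "jaw": [6, 6, 6, 6, 6]}}

```text
clock: 3.85
eef_pos: [538.3, 307.7, 33.9]
eef_rot: [0.0, 0.99, 0.142, -0.0]
force: [0.7, 0.8, 0.7]
finger_gap: 0.702
grasp_force: 0.0
```

{"name": "apply_moves", "arguments": {"slide": [[0, 0, 0], [0, 0, 0], [0, 0, 0]], "roll": [0, 0, 0], "jaw": [6, 6, 6]}}

```text
clock: 4.15
eef_pos: [538.9, 308.0, 35.1]
eef_rot: [-0.0, 0.99, 0.142, 0.001]
force: [0.1, -0.2, 1.0]
finger_gap: 0.703
grasp_force: 0.0
```

{"name": "apply_moves", "arguments": {"slide": [[0, 0, 0], [0, 0, 0], [0, 0, 0], [0, 0, 0], [0, 0, 0]], "roll": [0, 0, 0, 0, 0], "jaw": [2.5, 2.5, 2.5, 2.5, 2.5]}}

```text
clock: 4.65
eef_pos: [538.9, 307.9, 34.9]
eef_rot: [-0.0, 0.99, 0.142, 0.001]
force: [-0.2, 0.3, 5.0]
finger_gap: 0.382
grasp_force: 59.8
```

{"name": "apply_moves", "arguments": {"slide": [[0, 0, 1], [0, 0, 2.5], [0, 0, 3], [0, 0, 3], [0, 0, 1.5]], "roll": [0, 0, 0, 0, 0], "jaw": [2.5, 2.5, 2.5, 2.5, 2.5]}}

```text
clock: 5.15
eef_pos: [539.2, 308.1, 147.6]
eef_rot: [-0.001, 0.99, 0.142, 0.002]
force: [0.2, 0.6, -0.5]
finger_gap: 0.381
grasp_force: 59.6
```

{"name": "apply_moves", "arguments": {"slide": [[-0.5, -4.4, 0], [-0.5, -4.5, 0], [-0.5, -4.5, 0], [-0.5, -4.3, 0], [-0.4, -3.0, 0]], "roll": [-3.3, -3.3, -3.3, -3.2, -3.2], "jaw": [2.5, 2.5, 2.5, 2.5, 2.5]}}

```text
clock: 5.65
eef_pos: [513.6, 98.3, 143.6]
eef_rot: [0.0, 1.0, -0.001, -0.001]
force: [0.5, 1.1, 0.1]
finger_gap: 0.381
grasp_force: 59.6
```

{"name": "apply_moves", "arguments": {"slide": [[0, -0.9, 0], [0, 0, 0], [0, 0, 0], [0, 0, 0], [0, 0, 0]], "roll": [0, 0, 0, 0, 0], "jaw": [2.5, 2.5, 2.5, 2.5, 2.5]}}

```text
clock: 6.15
eef_pos: [514.5, 92.8, 144.1]
eef_rot: [-0.0, 1.0, 0.001, -0.0]
force: [0.2, 0.5, -0.7]
finger_gap: 0.38
grasp_force: 59.7
```

```bash
python3 - <<'E'
from h import *
import pickle
im,s=snap('w3')
S=viewer.get_image('side');pickle.dump((S,s),open('s3.pkl','wb'))
print(s['eef_pos'],s['eef_rot'])
a=im['frame'][210:384,176:336];a=cv2.resize(a,(480,522),interpolation=cv2.INTER_CUBIC)
b=S['frame'][160:280,220:284+20];b=cv2.resize(b,(316,452),interpolation=cv2.INTER_CUBIC);b=np.vstack([b,np.zeros((70,316,3),np.uint8)])
cv2.imwrite('pics/c3.png',np.hstack([a,b])[:,:,::-1])
E
```

```text
[514.50236589  92.84918062 144.12719465] [-1.48075266e-05  9.99999035e-01  1.37951096e-03 -1.66410089e-04]
```

View pics/c3.png

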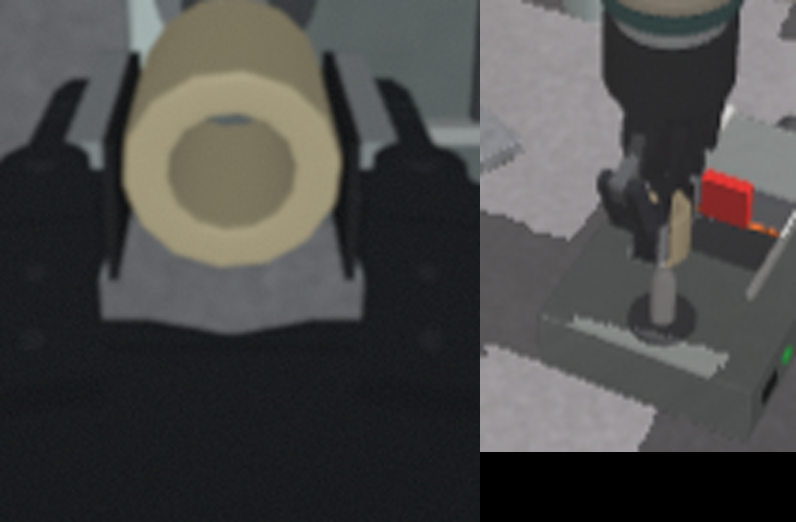

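The wide sleeve hangs upright in the jaws, with its top ring centred at crop (232,169) and its lower rim still above the pin tip in the side view. Next I compare the sleeve axis with the pin.

```bash
python3 - <<'E'
from h import *
im,s=load('w3')
c=((232.5+.5)/3-.5+176,(169+.5)/3-.5+210)
for z in(149,151,153): print(onz(im,c,z,s).round(1), s['eef_pos'].round(1))
# ring diameter check
a=onz(im,(176+123/3,c[1]),151,s);b=onz(im,(176+342/3,c[1]),151,s);print(b-a)
E
```

```text
[513.9  92.9 149. ] [514.5  92.8 144.1]
[515.   92.9 151. ] [514.5  92.8 144.1]
[516.1  92.9 153. ] [514.5  92.8 144.1]
[  0.07941054 -33.15639722   0.        ]
```

{"name": "apply_moves", "arguments": {"slide": [[-0.04, -0.07, -0.8], [0, 0, -1.0], [0, 0, -0.8], [0, 0, -0.6], [0, 0, 0]], "roll": [0, 0, 0, 0, 0], "jaw": [2.5, 2.5, 2.5, 2.5, 2.5]}}

```text
clock: 6.75
eef_pos: [513.4, 91.0, 110.8]
eef_rot: [0.0, 1.0, 0.0, -0.001]
force: [-0.9, -0.3, -0.6]
finger_gap: 0.383
grasp_force: 59.7
```

{"name": "apply_moves", "arguments": {"slide": [[0, 0, -0.5], [0, 0, -0.5], [0, 0, -0.5], [0, 0, 0], [0, 0, 0]], "roll": [0, 0, 0, 0, 0], "jaw": [2.5, 2.5, 2.5, 2.5, 2.5]}}

```text
clock: 7.25
eef_pos: [514.1, 91.0, 97.3]
eef_rot: [0.0, 1.0, 0.0, -0.0]
force: [-0.3, -0.2, -0.6]
finger_gap: 0.383
grasp_force: 59.7
```

{"name": "apply_moves", "arguments": {"slide": [[0, 0, -0.5], [0, 0, -0.4], [0, 0, -0.3], [0, 0, 0], [0, 0, 0]], "roll": [0, 0, 0, 0, 0], "jaw": [2.5, 2.5, 2.5, 2.5, 2.5]}}

```text
clock: 7.75
eef_pos: [514.1, 91.1, 85.3]
eef_rot: [0.0, 1.0, 0.0, -0.0]
force: [1.0, 0.9, -1.1]
finger_gap: 0.378
grasp_force: 59.7
```

{"name": "apply_moves", "arguments": {"slide": [[0, 0, -0.2], [0, 0, 0], [0, 0, 0]], "roll": [0, 0, 0], "jaw": [2.5, 2.5, 2.5]}}

```text
clock: 8.05
eef_pos: [514.1, 91.1, 83.3]
eef_rot: [0.0, 1.0, 0.0, -0.0]
force: [-0.4, -0.4, -1.3]
finger_gap: 0.383
grasp_force: 59.7
```

{"name": "apply_moves", "arguments": {"slide": [[0, 0, 0], [0, 0, 0], [0, 0, 0], [0, 0, 0], [0, 0, 2.0]], "roll": [0, 0, 0, 0, 0], "jaw": [5.5, 5.5, 5.5, 5.5, 5.5]}}

```text
clock: 8.55
eef_pos: [512.5, 90.9, 100.9]
eef_rot: [0.0, 1.0, 0.0, -0.003]
force: [0.0, -0.1, 0.3]
finger_gap: 0.643
grasp_force: 0.0
```

{"name": "apply_moves", "arguments": {"slide": [[0, 0, 3.5], [0, 0, 4], [-1, 2, 4], [-2, 4, 2], [-2, 4, 0]], "roll": [0, 0, 0, 0, 0], "jaw": [6, 6, 6, 6, 6]}}

```text
clock: 9.05
eef_pos: [464.8, 192.1, 242.6]
eef_rot: [-0.001, 1.0, -0.001, 0.004]
force: [1.2, 1.0, -0.6]
finger_gap: 0.706
grasp_force: 0.0
```

{"name": "apply_moves", "arguments": {"slide": [[-2, 4, 0], [-2, 3, 0], [0, 0, 0], [0, 0, 0], [0, 0, 0]], "roll": [3.3, 3.3, 3.3, 3.3, 3.3], "jaw": [6, 6, 6, 6, 6]}}

```text
clock: 9.55
eef_pos: [423.9, 261.4, 238.4]
eef_rot: [0.0, 0.989, 0.146, 0.0]
force: [-0.1, 0.4, -0.5]
finger_gap: 0.704
grasp_force: 0.0
```

```bash
python3 - <<'E'
from h import *
im,s=snap('w4')
S=viewer.get_image('side')
print(s['eef_pos'],s['eef_rot'])
a=cv2.resize(im['frame'],(480,360))
b=S['frame'][180:280,220:320];b=cv2.resize(b,(320,320),interpolation=cv2.INTER_CUBIC);b=np.vstack([b,np.zeros((40,320,3),np.uint8)])
cv2.imwrite('pics/c4.png',np.hstack([a,b])[:,:,::-1])
E
```

```text
[423.8620262  261.42006854 238.37900225] [6.09544449e-05 9.89353651e-01 1.45531253e-01 6.16489801e-05]
```

View pics/c4.png

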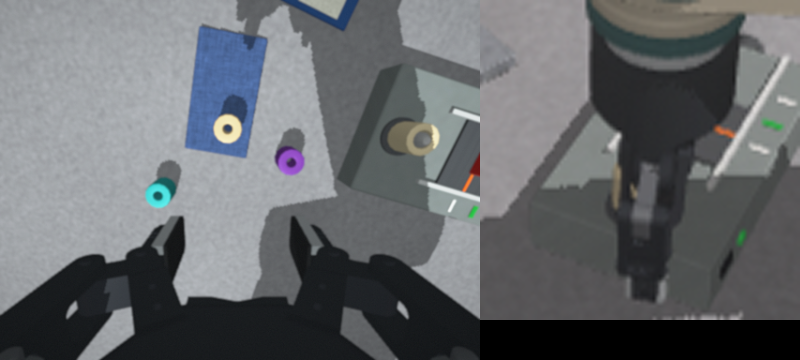

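The wide sleeve now sits low and upright over the pin, at (413,139) in the left panel. The narrow sleeve stands undisturbed on the pad at (227,128), and its position from the w2 ray is (465,286).

{"name": "apply_moves", "arguments": {"slide": [[1.0, 0.6, -3.6], [1.0, 0.6, -3.6], [1.0, 0.7, -3.6], [1.1, 0.6, -2.6], [0, 0, -1.0]], "roll": [0, 0, 0, 0, 0], "jaw": [6, 6, 6, 6, 6]}}

```text
clock: 10.15
eef_pos: [464.5, 285.6, 91.1]
eef_rot: [0.001, 0.99, 0.143, -0.002]
force: [0.2, 0.1, -0.0]
finger_gap: 0.702
grasp_force: 0.0
```

{"name": "apply_moves", "arguments": {"slide": [[0, 0, 0], [0, 0, 0], [0, 0, 0]], "roll": [0, 0, 0], "jaw": [6, 6, 6]}}

```text
clock: 10.45
eef_pos: [465.8, 286.4, 96.4]
eef_rot: [-0.001, 0.99, 0.144, 0.002]
force: [-0.5, -0.4, 0.1]
finger_gap: 0.702
grasp_force: 0.0
```

{"name": "apply_moves", "arguments": {"slide": [[0, 0, -2.0], [0, 0, -2.0], [0, 0, -1.4], [0, 0, -0.6], [0, 0, 0]], "roll": [0, 0, 0, 0, 0], "jaw": [6, 6, 6, 6, 6]}}

```text
clock: 10.95
eef_pos: [465.0, 286.0, 34.2]
eef_rot: [0.0, 0.99, 0.144, -0.0]
force: [0.1, 0.4, 0.3]
finger_gap: 0.705
grasp_force: 0.0
```

{"name": "apply_moves", "arguments": {"slide": [[0, 0, 0], [0, 0, 0], [0, 0, 0], [0, 0, 0], [0, 0, 0]], "roll": [0, 0, 0, 0, 0], "jaw": [6, 2.5, 2.5, 2.5, 2.5]}}

```text
clock: 11.45
eef_pos: [465.8, 286.4, 35.6]
eef_rot: [-0.0, 0.99, 0.144, 0.001]
force: [-1.0, -0.2, 5.1]
finger_gap: 0.383
grasp_force: 59.5
```

{"name": "apply_moves", "arguments": {"slide": [[0, 0, 1], [0, 0, 3], [0, 0, 4.5], [0, 0, 4.5], [0, 0, 4]], "roll": [0, 0, 0, 0, 0], "jaw": [2.5, 2.5, 2.5, 2.5, 2.5]}}

```text
clock: 11.95
eef_pos: [464.9, 286.0, 207.1]
eef_rot: [-0.0, 0.99, 0.144, 0.001]
force: [0.4, -0.3, -0.6]
finger_gap: 0.385
grasp_force: 59.7
```

{"name": "apply_moves", "arguments": {"slide": [[0.3, -4.9, 0], [0.3, -4.9, 0], [0.3, -4.9, 0], [0.3, -4.9, 0], [0.3, -4.9, 0]], "roll": [-3.2, -3.2, -3.2, -3.2, -3.2], "jaw": [2.5, 2.5, 2.5, 2.5, 2.5]}}

```text
clock: 12.45
eef_pos: [479.7, 39.3, 204.8]
eef_rot: [0.0, 1.0, 0.004, 0.0]
force: [1.7, 0.4, -1.4]
finger_gap: 0.382
grasp_force: 59.7
```

{"name": "apply_moves", "arguments": {"slide": [[0.3, -4.9, 0], [0.3, -4.9, 0], [0.3, -4.9, 0], [0.3, -4.9, 0], [0.3, -4.9, 0]], "roll": [0, 0, 0, 0, 0], "jaw": [2.5, 2.5, 2.5, 2.5, 2.5]}}

```text
clock: 12.95
eef_pos: [494.7, -205.9, 204.9]
eef_rot: [0.0, 1.0, 0.005, 0.0]
force: [0.3, 0.5, 0.0]
finger_gap: 0.382
grasp_force: 59.7
```

{"name": "apply_moves", "arguments": {"slide": [[0.2, -4.9, 0], [0.2, -4.5, 0], [0.1, -3.8, -2.5], [0, -2.0, -4], [0, 0, 0]], "roll": [0, 0, 0, 0, 0], "jaw": [2.5, 2.5, 2.5, 2.5, 2.5]}}

```text
clock: 13.45
eef_pos: [497.0, -356.6, 132.5]
eef_rot: [-0.003, 1.0, 0.003, -0.005]
force: [-0.5, 0.7, -1.2]
finger_gap: 0.38
grasp_force: 59.9
```

```bash
python3 - <<'E'
from h import *
im=viewer.get_image('side');T=viewer.get_image('top')
s=env.get_state();print(s['eef_pos'],s['grasp_force'],s['finger_gap'])
# tray centre: same rim corners cross-checked by side-view blob; first images
import pickle
d=pickle.load(open('d0.pkl','rb'))
for n in('top','side'):
    F=d[n][0];m=cv2.inRange(cv2.cvtColor(F['frame'],cv2.COLOR_RGB2HSV),(105,100,30),(125,255,255))
    k,l,st,c=cv2.connectedComponentsWithStats(m)
    for i in range(1,k):
        if st[i,4]>1600 and c[i][1]<230:
            h=cv2.convexHull(cv2.findContours((l==i).astype('u1'),0,2)[0][0]);q=cv2.approxPolyDP(h,5,True)[:,0]
            print(n,[onz(F,p,25).round(0)[:2].tolist() for p in q])
E
```

```text
[ 499.72433067 -355.60235613  138.96516479] 59.88112807273865 0.3845788311127112
top [[581.0, -422.0], [435.0, -435.0], [421.0, -287.0], [567.0, -274.0]]
side [[583.0, -420.0], [440.0, -431.0], [419.0, -258.0], [561.0, -248.0]]
```

{"name": "apply_moves", "arguments": {"slide": [[0, 0, -2.5], [0, 0, -3], [0, 0, -2.5], [0, 0, -1.2], [0, 0, -0.8]], "roll": [0, 0, 0, 0, 0], "jaw": [2.5, 2.5, 2.5, 2.5, 2.5]}}

```text
clock: 14.05
eef_pos: [501.1, -355.6, 40.6]
eef_rot: [0.001, 1.0, 0.005, 0.001]
force: [-0.7, 0.3, 0.1]
finger_gap: 0.385
grasp_force: 59.9
```

{"name": "apply_moves", "arguments": {"slide": [[0, 0, 0], [0, 0, 0], [0, 0, 0], [0, 0, 0]], "roll": [0, 0, 0, 0], "jaw": [2.5, 2.5, 2.5, 2.5]}}

```text
clock: 14.45
eef_pos: [500.6, -356.2, 40.4]
eef_rot: [0.001, 1.0, 0.005, 0.001]
force: [0.5, 0.3, -0.7]
finger_gap: 0.384
grasp_force: 59.9
```

{"name": "apply_moves", "arguments": {"slide": [[0, 0, -0.3], [0, 0, -0.3], [0, 0, 0], [0, 0, 0], [0, 0, 0]], "roll": [0, 0, 0, 0, 0], "jaw": [2.5, 2.5, 2.5, 2.5, 5.5]}}

```text
clock: 14.95
eef_pos: [500.1, -355.9, 33.2]
eef_rot: [0.0, 1.0, 0.005, 0.0]
force: [-0.1, -0.2, -1.4]
finger_gap: 0.54
grasp_force: 0.0
```

{"name": "apply_moves", "arguments": {"slide": [[0, 0, 0], [0, 0, 0], [0, 0, 2], [0, 0, 4], [0, 0, 4.5]], "roll": [0, 0, 0, 0, 0], "jaw": [5.5, 5.5, 5.5, 5.5, 5.5]}}

```text
clock: 15.45
eef_pos: [499.3, -355.3, 137.7]
eef_rot: [-0.001, 1.0, 0.005, -0.001]
force: [0.3, 0.3, 0.6]
finger_gap: 0.645
grasp_force: 0.0
```

{"name": "apply_moves", "arguments": {"slide": [[0, 2, 4.5], [-1, 4.5, 1], [-1.5, 4.7, 0], [-1.5, 4.7, 0], [-1.5, 4.7, 0]], "roll": [0, 0, 0, 0, 0], "jaw": [5, 5, 5, 5, 5]}}

```text
clock: 15.95
eef_pos: [444.2, -148.3, 193.2]
eef_rot: [0.0, 1.0, 0.005, 0.0]
force: [1.1, 0.9, 0.7]
finger_gap: 0.583
grasp_force: 0.0
```

{"name": "apply_moves", "arguments": {"slide": [[-1.5, 4.7, 0], [-1, 4.0, 0], [0, 2, 0], [0, 0, 0], [0, 0, 0]], "roll": [0, 0, 0, 0, 0], "jaw": [5, 5, 5, 5, 5]}}

```text
clock: 16.45
eef_pos: [420.2, -43.1, 193.4]
eef_rot: [0.0, 1.0, 0.005, 0.0]
force: [-0.2, -0.2, -0.0]
finger_gap: 0.584
grasp_force: 0.0
```

```bash
python3 - <<'E'
from h import *
im,s=snap('w5');print(s['eef_pos'],s['eef_rot'])
E
```

```text
[420.20888732 -43.11663731 193.41505546] [2.99284734e-04 9.99986220e-01 5.23882646e-03 1.57410660e-04]
```

View pics/w5.png

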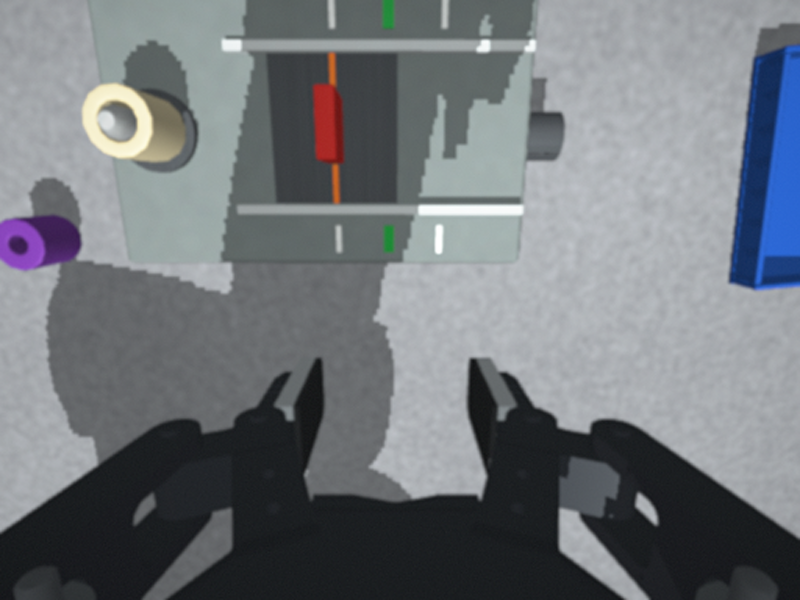

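The wide sleeve is seated on the pin, with its ring at (120,122) and the pin tip through it. The tab top is at (325,123), the orange line at x≈335 and the green marks at (388,12) and (389,238).

```bash
python3 - <<'E'
from h import *
f=lambda x,y,s=1.5625:((x+.5)/s-.5,(y+.5)/s-.5)
w1,s1=load('w1');w5,s5=load('w5')
p,e=tri(ray(w1,f(435,146),s1),ray(w5,f(325,123),s5));print('tab',p.round(1),np.round(e,1),onz(w5,f(325,123),89,s5).round(1))
for n,uv,z in(('sleeve top',(120,122),90),('O+',(333,62),55),('O-',(336,195),55),('w-',(339,238),50),('g+',(388,12),50),('g-',(389,238),50),('o-',(438,238),50)):print(n,onz(w5,f(*uv),z,s5).round(1))
a,b=onz(w5,f(82,122),90,s5),onz(w5,f(155,122),90,s5);print('sleeve dia at z90',b-a)
T=viewer.get_image('top')['frame'][180:256,345:425]
cv2.imwrite('pics/tray.png',cv2.resize(T,(480,456),interpolation=cv2.INTER_CUBIC)[:,:,::-1])
E
```

```text
tab [514.9  -7.5  83.7] [0. 0.] [514.2  -8.3  89. ]
sleeve top [513.5  89.6  90. ]
O+ [549.1  -8.4  55. ]
O- [480.   -8.3  55. ]
w- [454.7  -8.8  50. ]
g+ [574.6 -37.6  50. ]
g- [455.1 -38.9  50. ]
o- [455.4 -68.5  50. ]
sleeve dia at z90 [  0.36600206 -34.89413924   0.        ]
```

View pics/tray.png

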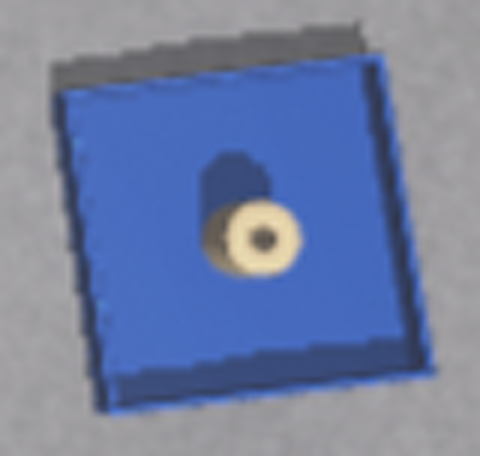

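The narrow sleeve stands in the tray at crop (262,238). The next step is to pinch the tab at (514,-8).

{"name": "apply_moves", "arguments": {"slide": [[2.4, 0.9, 0], [2.4, 0.9, -1.5], [2.4, 0.9, -2.5], [2.2, 0.8, -2.5], [0, 0, -1.0]], "roll": [-0.3, 0, 0, 0, 0], "jaw": [5, 5, 5, 5, 5]}}

```text
clock: 17.05
eef_pos: [514.5, -8.4, 114.8]
eef_rot: [-0.0, 1.0, 0.002, -0.002]
force: [-0.2, -0.3, 0.1]
finger_gap: 0.586
grasp_force: 0.0
```

{"name": "apply_moves", "arguments": {"slide": [[0, 0, 0], [0, 0, 0], [0, 0, 0], [0, 0, 0]], "roll": [0, 0, 0, 0], "jaw": [5, 5, 5, 5]}}

```text
clock: 17.45
eef_pos: [514.4, -8.3, 119.8]
eef_rot: [0.0, 1.0, 0.002, 0.001]
force: [-0.1, -0.1, -0.2]
finger_gap: 0.589
grasp_force: 0.0
```

{"name": "apply_moves", "arguments": {"slide": [[0, 0, -1.2], [0, 0, -1.2], [0, 0, -0.7], [0, 0, 0], [0, 0, 0]], "roll": [0, 0, 0, 0, 0], "jaw": [5, 5, 5, 5, 5]}}

```text
clock: 17.95
eef_pos: [514.0, -7.9, 87.0]
eef_rot: [0.0, 1.0, 0.002, -0.0]
force: [0.7, 0.6, -0.2]
finger_gap: 0.586
grasp_force: 0.0
```

{"name": "apply_moves", "arguments": {"slide": [[0, 0, 0], [0, 0, 0], [0, 0, 0], [0, 0, 0], [0, 0, 0]], "roll": [0, 0, 0, 0, 0], "jaw": [3, 0.5, 0.5, 0.5, 0.5]}}

```text
clock: 18.45
eef_pos: [514.4, -8.2, 87.9]
eef_rot: [0.0, 1.0, 0.002, 0.0]
force: [-0.9, -2.2, 4.0]
finger_gap: 0.104
grasp_force: 59.8
```

{"name": "apply_moves", "arguments": {"slide": [[0, 0, 0], [0, 0, 0], [0, 0, 0]], "roll": [0, 0, 0], "jaw": [0.5, 0.5, 0.5]}}

```text
clock: 18.75
eef_pos: [514.4, -8.2, 87.8]
eef_rot: [0.0, 1.0, 0.002, 0.0]
force: [-2.1, -2.4, 5.2]
finger_gap: 0.104
grasp_force: 60.1
```

{"name": "apply_moves", "arguments": {"slide": [[0, -0.6, 0], [0, -0.6, 0], [0, -0.6, 0], [0, -0.6, 0], [0, -0.6, 0]], "roll": [0, 0, 0, 0, 0], "jaw": [0.5, 0.5, 0.5, 0.5, 0.5]}}

```text
clock: 19.25
eef_pos: [514.6, -36.4, 87.9]
eef_rot: [-0.002, 1.0, 0.003, 0.001]
force: [-0.3, 7.5, 5.3]
finger_gap: 0.103
grasp_force: 60.2
```

{"name": "apply_moves", "arguments": {"slide": [[0, 0, 0], [0, 0, 0], [0, 0, 0], [0, 0, 0]], "roll": [0, 0, 0, 0], "jaw": [0.5, 0.5, 0.5, 0.5]}}

```text
clock: 19.65
eef_pos: [514.6, -36.3, 87.9]
eef_rot: [-0.002, 1.0, 0.003, 0.001]
force: [-0.7, 6.2, 5.4]
finger_gap: 0.104
grasp_force: 60.2
```

```bash
python3 - <<'E'
from h import *
im,s=snap('w6');print(s['eef_pos'],s['force'],s['grasp_force'])
F=im['frame'];hsv=cv2.cvtColor(F,cv2.COLOR_RGB2HSV)
for n,lo,hi in(('or',(5,130,60),(15,255,255)),('gr',(50,130,50),(70,255,255))):
    k,l,st,c=cv2.connectedComponentsWithStats(cv2.inRange(hsv,lo,hi))
    z={'or':55,'gr':50}[n]
    print(n,[(st[i].tolist(),onz(im,c[i],z,s).round(1).tolist()) for i in range(1,k) if st[i,4]>8])
a=cv2.resize(F,(480,360));S=viewer.get_image('side')['frame'][170:270,240:340]
b=np.vstack([cv2.resize(S,(320,320),interpolation=cv2.INTER_CUBIC),np.zeros((40,320,3),np.uint8)])
cv2.imwrite('pics/c6.png',np.hstack([a,b])[:,:,::-1])
E
```

```text
[514.57535611 -36.26826621  87.85567235] [-0.69492465  6.24120843  5.38878116] 60.189281702041626
or [([250, 168, 6, 39, 232], [542.5, -35.7, 55.0])]
gr [([251, 114, 11, 29, 297], [574.9, -37.6, 50.0]), ([253, 304, 8, 18, 139], [455.6, -38.7, 50.0])]
```

View pics/c6.png

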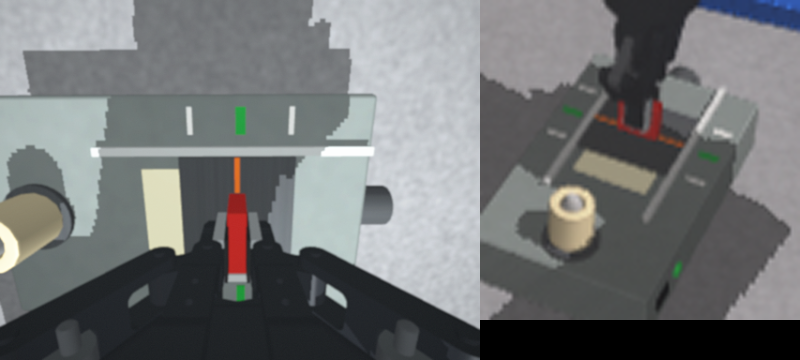

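The shutter is held, with the window part open. The orange line (y=-35.7) is about 2 mm short of the green marks (-37.9), so it needs a small further pull.

{"name": "apply_moves", "arguments": {"slide": [[0, -0.12, 0], [0, -0.1, 0], [0, 0, 0], [0, 0, 0], [0, 0, 0]], "roll": [0, 0, 0, 0, 0], "jaw": [0.5, 0.5, 0.5, 0.5, 0.5]}}

```text
clock: 20.25
eef_pos: [514.6, -38.4, 87.9]
eef_rot: [-0.002, 1.0, 0.003, 0.001]
force: [0.5, 6.2, 5.6]
finger_gap: 0.104
grasp_force: 60.2
```

```bash
python3 - <<'E'
from h import *
im,s=snap('w7');print(s['eef_pos'],s['force'],s['grasp_force'])
hsv=cv2.cvtColor(im['frame'],cv2.COLOR_RGB2HSV)
for n,lo,hi,z in(('or',(5,130,60),(15,255,255),55),('gr',(50,130,50),(70,255,255),50)):
    k,l,st,c=cv2.connectedComponentsWithStats(cv2.inRange(hsv,lo,hi))
    print(n,[onz(im,c[i],z,s).round(2).tolist() for i in range(1,k) if st[i,4]>8])
E
```

```text
[514.60709064 -38.35923218  87.86068793] [0.47313755 6.17078142 5.58901338] 60.1878422498703
or [[542.49, -37.76, 55.0]]
gr [[574.8, -37.57, 50.0], [455.53, -38.52, 50.0]]
```

Orange is at -37.8 and the interpolated green line at -37.8. TCP travel is 30.2 mm, and the hold is steady.

```bash
python3 -c "
from bench import finish_job
print(finish_job())"
```

```text
the job is handed in; nothing more can be done
None
```

The job is handed in: the wide sleeve is on the gauge pin and let go, the narrow one stands in the blue tray, and the gripper is holding the shutter at half travel (30 mm) against its spring.

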